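# Turn the yellow slide tray over onto its reader window

## Robot

A 7-joint arm with a two-finger parallel gripper is mounted at the origin on the work surface. World frame = base frame: x ahead of the robot, y to its left, z up, the work surface at z = 0. Lengths are in m, angles in degrees, forces in N, time in s.
With the tool pointing down it reaches from about 0.425 to 0.975 m from the base axis. Payload 16.7 kg.
Tool frame: the origin (TCP) lies midway between the tips of the shut fingers; the grasp point (between the pads) lies 19 mm behind it; z points along the fingers, y is the line along which they close (so a half turn about z gives the same grasp; the last joint's range is limited). The gripper opens to 85 mm and grips with 20 to 120 N. Pads are 22 mm wide; open, the fingers measure 114 mm over their backs; the gripper's body (76 mm by 85 mm) begins 54 mm behind the grasp point. The pads swing forward as they close: fully open they stand 13 mm farther back than shut.
Start: joints at [62.538, 24.414, 4.234, 92.017, -1.954, 63.644, -3.845], TCP at [0.219, -0.639, 0.231] pointing down, gripper open.
Joint ranges: [-163.25, 163.25], [-28.42, 122.38], [-70.27, 78.77], [12.13, 141.07], [-58.53, 238.53], [9.26, 117.41], [-156.51, 156.51]. Speed limits (degrees/s): [108.29, 108.29, 136.94, 136.94, 172.46, 172.46, 172.46].

## Interface

Orientations are given as a 3x3 rotation matrix whose columns are the frame's x, y, z axes.
In Python, from station import get_obs, vision, env gives the robot as it stands. The module is installed in compiled form; this text tells all that it offers.
- The arm moves only by the shell command python3 -m inch 'ROWS' [FORCE]. ROWS is JSON, a list of rows, each an object with "travel": the shift along the tool's x, y, z in m, a list of three; "angular": the turn, a rotation vector about the tool's x, y, z in degrees, a list of three; "fingers": the finger opening in m, from 0 to 0.0854. In form: [{"travel": [tx, ty, tz], "angular": [wx, wy, wz], "fingers": fingers}, ...]. A call has exactly 8 rows; each row shifts and turns the commanded pose from where the row before left it, along the tool's axes as they then stand; what a row does not reach is not made up. A row lasts 1/12 s, in which the tool goes at most 41.7 mm and 7.16 degrees, less where a joint would pass 70% of its speed; a pose out of reach is approached as far as the arm can. A call with a gripper value outside its range is refused whole. The fingers move at their own pace and stop on an object; FORCE is the grip in N (left out, the last holds). Time passes only in rows, so rows that do not move let the fingers close, or fill a call up. It gives the time, the measured TCP pose, the force, the opening and the grip force at its end, in the units of the state.
- get_obs(): the state, without advancing time (a new reading comes with each control period).
- vision.read_camera(name): name is "scene" or "top"; returns the picture (384x512x3 uint8, red, green, blue); there is no depth.
- vision.camera_model(name): a dict with "camera_matrix" (3x3 intrinsics, pixels), "view" (4x4, takes a point from world to camera coordinates). Camera axes: x right, y down, z forward; pixel columns grow to the right and rows downward; lengths in m; the calibration is good to about 2 mm. A picture is of the moment at which its call begins. camera_model takes no time and is no camera call.
- env.job_done(): hands the job in; it is judged then, once.
Trained networks look in the newest picture that a camera, given by its name, has taken for a name from the list of things; names that differ only in an ending like _2 or _b are one class to them, and where a whole thing is asked for, a point or a joint stands for the part that bears it (a point fixed in the world has none). Each returns a list of dicts, best first, with "score" (0 to 1); they miss things now and then, are a little off and sometimes report something else, mostly with a low value. They report only what shows in the picture. A call takes as long as a camera call.
- vision.recognise(camera, target): "xyz" ([x, y, z] in m, in world coordinates, good to about 4 mm: the middle of the surface that is visible of it).
- vision.cut_out(camera, target): "region" (384x512 bool, what is visible of it).
The state is a dict: "clock": time; "joints": joint angles; "qvel": joint speeds; "effort": joint torques, N m; "eef_pos": TCP position; "eef_rot": TCP orientation; "contact_force": force on the tool from outside, world axes, zero at the start; "moment": the same for the moment, N m; "grip_width": opening from 0.0 (shut) to 1.0 (fully open); "grip_force": force on a finger pad.
Only numpy, scipy, OpenCV 4.12 (cv2) and the standard library are available. Lean on these libraries where they do the work, as an engineer would, in place of code of your own. Each camera call takes 0.05 s, during which the arm holds its last target. There are 200 camera calls.

## Task

Take the yellow slide tray by its grip bar and turn it right over on its hinge, from the robot's left to its right, until it lies flat and face down on the glass window of its reader. Turn it gently, without knocking the clear shelf above it, then let go; leave the blue tray as it is.

Things in the scene. Friction and masses are not known exactly. Their poses are not given: they have to be found in the camera images.
- tray_yellow (a joint): hinge angle of the yellow tray (plate 126 x 90 x 8 mm with four glass slides), rad: 0 = flat, face up, on the bed at the robot's left of the hinge; 1.57 upright; 3.14 (stop) = turned over, face down on the glass window at the right. Starts at 0 to 0.35. Stiff: it stays where left; 3 to 5 N at the grip bar turns it. Over 5 rad/s is too rough.
- tray_yellow_grip (a point): grasp point on the round yellow grip bar (12 mm thick, level, parallel to the hinge) that juts from the tray's free edge towards the robot: on its centreline, 35 mm from its end, 70 mm in front of the shelf, bench clear below. Axes turn with the tray: x along bar, away from the robot; y from hinge to bar; z up at joint 0. Hinge line: 85 mm away along -y, 55 mm above the bench.
- shelf_yellow: fixed clear shelf with aluminium edges, on 4 thin posts, over the yellow tray: 175 mm deep, 270 wide, underside 170 mm above the bench (the upright tray clears it by about 20 mm); things up to 35 mm tall on its back half. Origin: on the bench below the middle of its front edge and below the hinge line; x along the hinge, away from the robot; y left; z up. More than 10 N on it is a knock.
- tray_blue_grip (a point): the same point on the grip bar of the blue tray, which sits in an identical reader beside the yellow one, under its own shelf, and must not be moved. The two readers may be either way round.

How it is judged:
By the outcome, as a careful person would: the job done as asked, in the order asked, and still so for the second after the job is handed in, with the robot touching nothing.
It also fails if it takes over 38 s, if anything falls off the work surface, if the arm or the gripper's body presses on something with over 40 N, if the wrist force passes 120 N, or if a joint passes its speed limit or range.

## Working session

There is one attempt and no reset: what is moved stays moved. The work goes in short steps, Python scripts to look and compute and a shell command to move; the robot and the scene stay as the last step left them, time stands still between calls to the robot, and variables do not carry over. Pictures are saved under pics/ and viewed, at most 10 in all, crops included, and the job is handed in when it is done.

```bash
mkdir -p pics; cat > h.py <<'E'
import numpy as np, cv2
from station import get_obs, vision, env
def snap(c,f):
    im=vision.read_camera(c); cv2.imwrite('pics/'+f,cv2.cvtColor(im,cv2.COLOR_RGB2BGR)); return im
def proj(c,p):
    m=vision.camera_model(c); q=np.array(m['view'])@np.r_[p,1]; u=np.array(m['camera_matrix'])@q[:3]; return u[:2]/u[2]
def ray(c,uv,z):
    m=vision.camera_model(c); V=np.array(m['view']); K=np.array(m['camera_matrix'])
    d=V[:3,:3].T@np.linalg.inv(K)@np.r_[uv,1]; o=-V[:3,:3].T@V[:3,3]; return o+d*(z-o[2])/d[2]
E
python3 - <<'E'
from h import *
a=snap('scene','s1.png');b=snap('top','t1.png')
for c in('scene','top'):
  for t in('tray_yellow_grip','tray_yellow','shelf_yellow','tray_blue_grip'):
    for r in vision.recognise(c,t)[:2]: print(c,t,np.round(r['xyz'],3),round(r['score'],2),proj(c,r['xyz']).round())
o=get_obs();print(o['clock'],o['eef_pos'],np.round(o['eef_rot'],3))
cv2.imwrite('pics/both1.png',cv2.cvtColor(np.vstack([a,b])[:, :],cv2.COLOR_RGB2BGR))
E
```

```text
scene tray_yellow_grip [ 0.6   -0.116  0.073] 0.64 [312. 254.]
scene tray_yellow_grip [ 0.666 -0.244  0.178] 0.44 [421. 270.]
scene tray_yellow [ 0.598 -0.118  0.072] 0.76 [311. 256.]
scene shelf_yellow [ 0.665 -0.245  0.18 ] 0.76 [421. 270.]
scene tray_blue_grip [0.643 0.235 0.061] 0.69 [265. 135.]
top tray_yellow_grip [ 0.552 -0.11   0.076] 0.79 [331. 195.]
top tray_yellow [ 0.549 -0.109  0.07 ] 0.78 [331. 197.]
top shelf_yellow [ 0.672 -0.203  0.175] 0.93 [392. 124.]
top tray_blue_grip [0.564 0.278 0.068] 0.97 [139. 184.]
0.5 [ 0.2185421  -0.63857308  0.23126441] [[ 0.946  0.324 -0.   ]
 [ 0.324 -0.946  0.   ]
 [ 0.    -0.    -1.   ]]
```

View pics/s1.png

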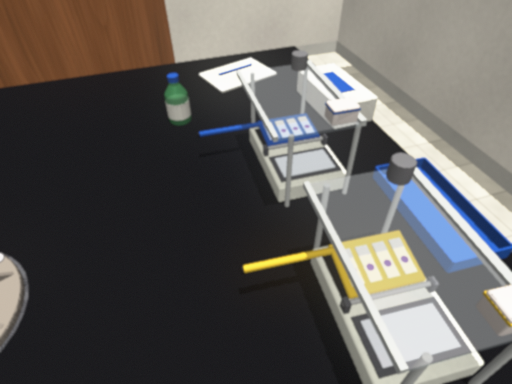

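View pics/t1.png

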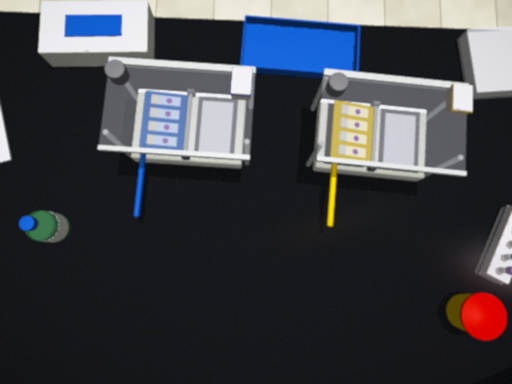

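The scene picture shows the yellow bar from about (245,268) to (335,252), and the top picture from (331,225) to (334,165). The hinge is to the right of the bar, and a red object stands at (483,315) in the top view.

```bash
python3 - <<'E'
from h import *
P={}
for c in('scene','top'):
    im=vision.read_camera(c); r=vision.cut_out(c,'tray_yellow_grip')[0]['region']
    hsv=cv2.cvtColor(im,cv2.COLOR_RGB2HSV)
    y=(hsv[...,0]>18)&(hsv[...,0]<35)&(hsv[...,1]>120)&(hsv[...,2]>90)
    rr,cc=np.nonzero(y)
    s=(cc>240)&(cc<318)&(rr>240)&(rr<280) if c=='scene' else (cc>322)&(cc<342)&(rr>178)&(rr<235)
    p=np.c_[cc,rr][s].astype(float)
    m=p.mean(0);d=np.linalg.svd(p-m,full_matrices=0)[2][0]; t=(p-m)@d
    e=[m+d*t.min(),m+d*t.max()]; print(c,len(p),np.round(e,1),r.sum())
    M=vision.camera_model(c);V=np.array(M['view']);K=np.array(M['camera_matrix'])
    R=V[:3,:3];o=-R.T@V[:3,3]
    ds=[R.T@np.linalg.inv(K)@np.r_[q,1] for q in e]
    n=np.cross(*ds);n/=np.linalg.norm(n)
    tip=e[np.argmin([q[0] for q in e])] if c=='scene' else e[np.argmax([q[1] for q in e])]
    P[c]=(o,n,R.T@np.linalg.inv(K)@np.r_[tip,1])
n1,n2=P['scene'][1],P['top'][1]
d=np.cross(n1,n2);d/=np.linalg.norm(d);d*=np.sign(d[0])
A=np.array([n1,n2,d]);pt=np.linalg.solve(A,[n1@P['scene'][0],n2@P['top'][0],0])
print('dir',d.round(3))
for c in P:
    o,n,v=P[c]  # nearest pt line/ray
    X=np.linalg.lstsq(np.c_[d,-v],o-pt,rcond=None)[0]; print(c,'tip',(pt+d*X[0]).round(4))
print('shelf edge top',[ray('top',q,.175).round(3) for q in((316,161),(466,173))])
print('hinge parts',ray('top',(371,167),.055).round(3),ray('top',(376,104),.055).round(3))
for h in(0,.1,.2): print('red',ray('top',(483,315),h).round(3),'white',ray('top',(485,270),h).round(3))
E
```

```text
scene 717 [[317.6 252.6]
 [242.3 268.5]] 1244
top 336 [[333.  178.8]
 [329.6 226.1]] 369
dir [ 0.997 -0.076 -0.   ]
scene tip [ 0.4889 -0.1067  0.0729]
top tip [ 0.4891 -0.1067  0.0729]
shelf edge top [array([ 0.597, -0.063,  0.175]), array([ 0.583, -0.336,  0.175])]
hinge parts [ 0.617 -0.198  0.055] [ 0.756 -0.211  0.055]
red [ 0.315 -0.448  0.   ] white [ 0.409 -0.458  0.   ]
red [ 0.326 -0.393  0.1  ] white [ 0.41  -0.402  0.1  ]
red [ 0.338 -0.338  0.2  ] white [ 0.411 -0.346  0.2  ]
```

```bash
cat >> h.py <<'E'
from scipy.spatial.transform import Rotation as Ro
import json
ax=np.array([.9976,-.070,0]); left=np.array([.070,.9976,0]); up=np.array([0,0,1.])
H=np.array([.518,-.192,.055])
B=15
def rot(phi):
    R0=np.c_[ax,-left,-up]
    return Ro.from_rotvec(ax*np.deg2rad(phi))*Ro.from_rotvec(-left*np.deg2rad(B))*Ro.from_matrix(R0)
def pose(bar,phi,back=0):
    R=rot(phi); return bar+R.as_matrix()[:,2]*(.019-back),R
def bar(th): t=np.deg2rad(th); return H+.085*(left*np.cos(t)+up*np.sin(t))
def rows(targets,f,start=None):
    if start is None:
        o=get_obs(); start=(np.array(o['eef_pos']),Ro.from_matrix(o['eef_rot']))
    p,R=start
    out=[]
    for q,Q in targets:
        t=np.round(R.inv().apply(q-p),3); w=np.round((R.inv()*Q).as_rotvec(degrees=True),1)
        p=p+R.apply(t); R=R*Ro.from_rotvec(w,degrees=True)
        out.append(dict(travel=t.tolist(),angular=w.tolist(),fingers=f))
        if len(out)==8: print(json.dumps(out)); out=[]
    if out: print(json.dumps(out))
def lerp(a,b,n):
    w=(a[1].inv()*b[1]).as_rotvec()
    return [(a[0]+(b[0]-a[0])*k/n, a[1]*Ro.from_rotvec(w*k/n)) for k in range(1,n+1)]
E
python3 - <<'E'
from h import *
o=get_obs(); s=(np.array(o['eef_pos']),Ro.from_matrix(o['eef_rot']))
W=(np.array([.44,-.30,.28]),rot(-10)); P=pose(bar(12.2),-35,.08)
print(P[0],P[1].as_matrix()[:,2],bar(12.2))
rows(lerp(s,W,14)+lerp(W,P,10),.045)
E
```

```text
[ 0.51043127 -0.07429938  0.12122698] [ 0.21941571 -0.57081415 -0.79121928] [ 0.52381562 -0.10911904  0.07296261]
[{"travel": [0.023, -0.018, -0.003], "angular": [-0.9, 0.9, 1.5], "fingers": 0.045}, {"travel": [0.022, -0.018, -0.004], "angular": [-0.9, 0.9, 1.6], "fingers": 0.045}, {"travel": [0.022, -0.019, -0.003], "angular": [-0.9, 0.9, 1.5], "fingers": 0.045}, {"travel": [0.022, -0.019, -0.004], "angular": [-1.0, 0.9, 1.5], "fingers": 0.045}, {"travel": [0.021, -0.02, -0.003], "angular": [-0.9, 1.0, 1.5], "fingers": 0.045}, {"travel": [0.02, -0.021, -0.003], "angular": [-0.9, 0.9, 1.6], "fingers": 0.045}, {"travel": [0.02, -0.02, -0.003], "angular": [-0.9, 0.9, 1.5], "fingers": 0.045}, {"travel": [0.02, -0.022, -0.004], "angular": [-0.9, 0.9, 1.5], "fingers": 0.045}]
[{"travel": [0.019, -0.022, -0.003], "angular": [-0.9, 0.9, 1.6], "fingers": 0.045}, {"travel": [0.018, -0.022, -0.003], "angular": [-0.9, 0.9, 1.5], "fingers": 0.045}, {"travel": [0.018, -0.022, -0.004], "angular": [-1.0, 0.9, 1.5], "fingers": 0.045}, {"travel": [0.017, -0.024, -0.003], "angular": [-0.9, 0.9, 1.6], 
[... 337 characters left out ...]
 "fingers": 0.045}]
[{"travel": [0.003, -0.027, 0.011], "angular": [-2.4, -0.0, -0.6], "fingers": 0.045}, {"travel": [0.003, -0.026, 0.009], "angular": [-2.5, -0.0, -0.7], "fingers": 0.045}, {"travel": [0.003, -0.027, 0.008], "angular": [-2.4, -0.0, -0.6], "fingers": 0.045}, {"travel": [0.004, -0.028, 0.007], "angular": [-2.4, -0.0, -0.7], "fingers": 0.045}, {"travel": [0.004, -0.027, 0.006], "angular": [-2.4, -0.0, -0.6], "fingers": 0.045}, {"travel": [0.005, -0.028, 0.005], "angular": [-2.4, -0.0, -0.7], "fingers": 0.045}, {"travel": [0.004, -0.028, 0.004], "angular": [-2.4, -0.0, -0.6], "fingers": 0.045}, {"travel": [0.005, -0.028, 0.002], "angular": [-2.4, -0.0, -0.7], "fingers": 0.045}]
```

```bash
python3 -m inch '[{"travel":[0.022,-0.018,-0.003],"angular":[-0.9,0.9,1.5],"fingers":0.045},{"travel":[0.022,-0.018,-0.004],"angular":[-0.9,0.9,1.5],"fingers":0.045},{"travel":[0.022,-0.019,-0.003],"angular":[-0.9,0.9,1.5],"fingers":0.045},{"travel":[0.022,-0.019,-0.004],"angular":[-0.9,0.9,1.5],"fingers":0.045},{"travel":[0.021,-0.02,-0.003],"angular":[-0.9,0.9,1.5],"fingers":0.045},{"travel":[0.02,-0.02,-0.003],"angular":[-0.9,0.9,1.5],"fingers":0.045},{"travel":[0.02,-0.02,-0.003],"angular":[-0.9,0.9,1.5],"fingers":0.045},{"travel":[0.02,-0.022,-0.004],"angular":[-0.9,0.9,1.5],"fingers":0.045}]' 40
python3 -m inch '[{"travel":[0.019,-0.022,-0.003],"angular":[-0.9,0.9,1.5],"fingers":0.045},{"travel":[0.018,-0.022,-0.003],"angular":[-0.9,0.9,1.5],"fingers":0.045},{"travel":[0.018,-0.022,-0.004],"angular":[-0.9,0.9,1.5],"fingers":0.045},{"travel":[0.017,-0.024,-0.003],"angular":[-0.9,0.9,1.5],"fingers":0.045},{"travel":[0.017,-0.024,-0.004],"angular":[-0.9,0.9,1.5],"fingers":0.045},{"travel":[0.016,-0.024,-0.004],"angular":[-0.9,0.9,1.5],"fingers":0.045},{"travel":[0.003,-0.025,0.012],"angular":[-2.4,0,-0.6],"fingers":0.045},{"travel":[0.003,-0.026,0.011],"angular":[-2.4,0,-0.6],"fingers":0.045}]'
python3 - <<'E'
from h import *
rows(lerp((lambda o:(np.array(o['eef_pos']),Ro.from_matrix(o['eef_rot'])))(get_obs()),pose(bar(12.2),-35,.08),8),.045)
E
```

```text
clock: 1.37
eef_pos: [0.3448, -0.4449, 0.2597]
eef_rot: [[0.983, 0.109, 0.151], [0.124, -0.988, -0.095], [0.138, 0.112, -0.984]]
contact_force: [1.3, -0.9, -0.2]
grip_width: 0.528
grip_force: 0.0
clock: 2.03
eef_pos: [0.4536, -0.2536, 0.251]
eef_rot: [[0.968, -0.062, 0.243], [0.005, -0.964, -0.266], [0.251, 0.259, -0.933]]
contact_force: [0.2, -0.3, -0.9]
grip_width: 0.524
grip_force: 0.0
[{"travel": [0.003, -0.026, 0.011], "angular": [-2.4, -0.0, -0.6], "fingers": 0.045}, {"travel": [0.003, -0.027, 0.01], "angular": [-2.4, -0.0, -0.6], "fingers": 0.045}, {"travel": [0.004, -0.027, 0.008], "angular": [-2.5, -0.1, -0.6], "fingers": 0.045}, {"travel": [0.003, -0.027, 0.008], "angular": [-2.4, 0.0, -0.7], "fingers": 0.045}, {"travel": [0.004, -0.028, 0.006], "angular": [-2.4, -0.0, -0.6], "fingers": 0.045}, {"travel": [0.005, -0.027, 0.005], "angular": [-2.4, -0.0, -0.6], "fingers": 0.045}, {"travel": [0.005, -0.028, 0.004], "angular": [-2.5, -0.1, -0.6], "fingers": 0.045}, {"travel": [0.004, -0.028, 0.003], "angular": [-2.4, 0.0, -0.6], "fingers": 0.045}]
```

```bash
python3 -m inch '[{"travel":[0.003,-0.026,0.011],"angular":[-2.4,0,-0.6],"fingers":0.045},{"travel":[0.003,-0.027,0.010],"angular":[-2.4,0,-0.6],"fingers":0.045},{"travel":[0.004,-0.027,0.008],"angular":[-2.4,0,-0.6],"fingers":0.045},{"travel":[0.003,-0.027,0.008],"angular":[-2.4,0,-0.6],"fingers":0.045},{"travel":[0.004,-0.028,0.006],"angular":[-2.4,0,-0.6],"fingers":0.045},{"travel":[0.005,-0.027,0.005],"angular":[-2.4,0,-0.6],"fingers":0.045},{"travel":[0.005,-0.028,0.004],"angular":[-2.4,0,-0.6],"fingers":0.045},{"travel":[0.004,-0.028,0.003],"angular":[-2.4,0,-0.6],"fingers":0.045}]'
python3 - <<'E'
from h import *
a=snap('scene','s2.png')
o=get_obs();print(np.round(o['joints'],1))
rows(lerp((np.array(o['eef_pos']),Ro.from_matrix(o['eef_rot'])),pose(bar(12.2),-35,0),7),.045)
E
```

```text
clock: 2.7
eef_pos: [0.5034, -0.0888, 0.1323]
eef_rot: [[0.974, -0.052, 0.218], [0.075, -0.842, -0.534], [0.211, 0.537, -0.817]]
contact_force: [-1.0, 0.1, -1.9]
grip_width: 0.526
grip_force: 0.0
[  -0.8   17.7  -22.6  128.1   57.    52.7 -154.5]
[{"travel": [0.001, -0.002, 0.012], "angular": [-0.4, 0.0, 0.0], "fingers": 0.045}, {"travel": [0.001, -0.002, 0.012], "angular": [-0.4, 0.1, 0.0], "fingers": 0.045}, {"travel": [0.0, -0.002, 0.012], "angular": [-0.3, -0.0, 0.0], "fingers": 0.045}, {"travel": [0.001, -0.001, 0.011], "angular": [-0.4, 0.0, 0.0], "fingers": 0.045}, {"travel": [0.001, -0.003, 0.012], "angular": [-0.4, 0.0, 0.0], "fingers": 0.045}, {"travel": [0.001, -0.002, 0.012], "angular": [-0.4, 0.1, 0.0], "fingers": 0.045}, {"travel": [0.001, -0.002, 0.012], "angular": [-0.4, -0.0, 0.0], "fingers": 0.045}]
```

View pics/s2.png

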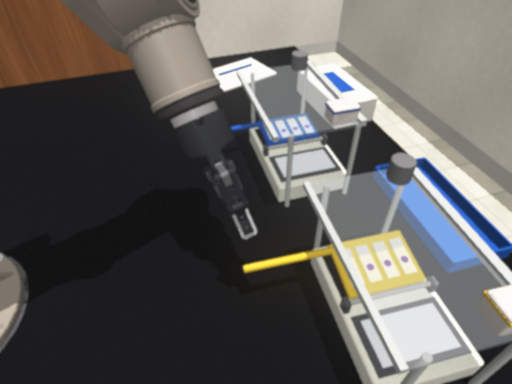

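The picture shows the fingertips at (247,232), above and to the left of the bar, which has not moved. Joint 7 is close to its limit, so I'll lean the tool less (25°) for the grasp.

```bash
python3 - <<'E'
from h import *
o=get_obs();s=(np.array(o['eef_pos']),Ro.from_matrix(o['eef_rot']))
a=pose(bar(12.2),-25,.055); rows(lerp(s,a,4)+lerp(a,pose(bar(12.2),-25,0),4),.045)
E
```

```text
[{"travel": [0.001, -0.002, 0.007], "angular": [1.8, 0.1, 0.6], "fingers": 0.045}, {"travel": [0.002, -0.002, 0.007], "angular": [1.7, 0.0, 0.7], "fingers": 0.045}, {"travel": [0.001, -0.002, 0.008], "angular": [1.8, 0.1, 0.6], "fingers": 0.045}, {"travel": [0.001, -0.002, 0.007], "angular": [1.7, 0.0, 0.7], "fingers": 0.045}, {"travel": [0.0, 0.0, 0.014], "angular": [0.0, 0.0, -0.0], "fingers": 0.045}, {"travel": [0.0, 0.0, 0.013], "angular": [0.0, 0.0, -0.0], "fingers": 0.045}, {"travel": [0.0, 0.0, 0.014], "angular": [0.0, 0.0, -0.0], "fingers": 0.045}, {"travel": [0.0, 0.0, 0.014], "angular": [0.0, 0.0, -0.0], "fingers": 0.045}]
```

```bash
python3 - <<'E'
from h import *
a=pose(bar(12.2),-25,.055); rows(lerp(pose(bar(12.2),-35,.08),a,4)+lerp(a,pose(bar(12.2),-25,0),4),.045,pose(bar(12.2),-35,.08))
E
```

```text
[{"travel": [-0.0, 0.002, 0.006], "angular": [2.4, 0.0, 0.6], "fingers": 0.045}, {"travel": [-0.0, 0.001, 0.007], "angular": [2.4, 0.0, 0.7], "fingers": 0.045}, {"travel": [-0.0, 0.002, 0.006], "angular": [2.4, 0.0, 0.6], "fingers": 0.045}, {"travel": [-0.0, 0.003, 0.006], "angular": [2.5, 0.0, 0.7], "fingers": 0.045}, {"travel": [-0.0, -0.0, 0.014], "angular": [-0.0, 0.0, -0.0], "fingers": 0.045}, {"travel": [-0.0, -0.0, 0.014], "angular": [-0.0, 0.0, -0.0], "fingers": 0.045}, {"travel": [-0.0, -0.0, 0.013], "angular": [-0.0, 0.0, -0.0], "fingers": 0.045}, {"travel": [-0.0, -0.0, 0.014], "angular": [-0.0, 0.0, -0.0], "fingers": 0.045}]
```

Rotate first, then settle and check before going in.

```bash
python3 -m inch '[{"travel":[0,0.002,0.006],"angular":[2.4,0,0.6],"fingers":0.045},{"travel":[0,0.002,0.006],"angular":[2.4,0,0.7],"fingers":0.045},{"travel":[0,0.002,0.006],"angular":[2.4,0,0.6],"fingers":0.045},{"travel":[0,0.002,0.006],"angular":[2.4,0,0.7],"fingers":0.045},{"travel":[0,0,0],"angular":[0,0,0],"fingers":0.045},{"travel":[0,0,0],"angular":[0,0,0],"fingers":0.045},{"travel":[0,0,0],"angular":[0,0,0],"fingers":0.045},{"travel":[0,0,0],"angular":[0,0,0],"fingers":0.045}]'
python3 - <<'E'
from h import *
o=get_obs();print(np.round(o['joints'],1));s=(np.array(o['eef_pos']),Ro.from_matrix(o['eef_rot']))
print(pose(bar(12.2),-25,.055)[0])
rows(lerp(s,pose(bar(12.2),-25,0),5),.045)
E
```

```text
clock: 3.42
eef_pos: [0.5075, -0.1109, 0.118]
eef_rot: [[0.972, -0.062, 0.227], [0.031, -0.922, -0.387], [0.233, 0.383, -0.894]]
contact_force: [0.4, -1.2, 0.5]
grip_width: 0.529
grip_force: 0.0
[   8.2   15.5  -21.8  128.7   52.2   40.6 -145.3]
[ 0.51554921 -0.09380635  0.10447749]
[{"travel": [0.001, -0.004, 0.012], "angular": [-0.5, 0.1, -0.1], "fingers": 0.045}, {"travel": [0.001, -0.004, 0.013], "angular": [-0.5, 0.0, -0.1], "fingers": 0.045}, {"travel": [0.001, -0.004, 0.012], "angular": [-0.5, 0.1, -0.1], "fingers": 0.045}, {"travel": [0.001, -0.004, 0.013], "angular": [-0.4, 0.1, -0.1], "fingers": 0.045}, {"travel": [0.001, -0.004, 0.012], "angular": [-0.5, 0.0, -0.1], "fingers": 0.045}]
```

```bash
python3 -m inch '[{"travel":[0.002,-0.010,0.000],"angular":[-1,0.1,0],"fingers":0.045},{"travel":[0.002,-0.010,0.006],"angular":[-1,0.1,0],"fingers":0.045},{"travel":[0,0,0.014],"angular":[0,0,0],"fingers":0.045},{"travel":[0,0,0.014],"angular":[0,0,0],"fingers":0.045},{"travel":[0,0,0.014],"angular":[0,0,0],"fingers":0.045},{"travel":[0,0,0.012],"angular":[0,0,0],"fingers":0.045},{"travel":[0,0,0],"angular":[0,0,0],"fingers":0.045},{"travel":[0,0,0],"angular":[0,0,0],"fingers":0.045}]'
python3 - <<'E'
from h import *
a=snap('scene','s3.png');b=snap('top','t3.png')
cv2.imwrite('pics/c3.png',cv2.cvtColor(np.hstack([cv2.resize(a[180:330,180:380],(400,300)),cv2.resize(b[130:280,230:430],(400,300))]),cv2.COLOR_RGB2BGR))
o=get_obs();print(np.round(o['joints'],1));s=(np.array(o['eef_pos']),Ro.from_matrix(o['eef_rot']))
rows(lerp(s,pose(bar(12.2),-25,0),1),.045)
E
```

```text
clock: 4.08
eef_pos: [0.5262, -0.1167, 0.058]
eef_rot: [[0.971, -0.068, 0.227], [0.034, -0.908, -0.419], [0.235, 0.414, -0.879]]
contact_force: [-0.4, -0.3, 0.1]
grip_width: 0.526
grip_force: 0.0
[  -4.1   23.1   -8.4  129.    61.1   35.3 -156.2]
[{"travel": [0.001, -0.001, 0.003], "angular": [-0.5, 0.1, -0.5], "fingers": 0.045}]
```

View pics/c3.png

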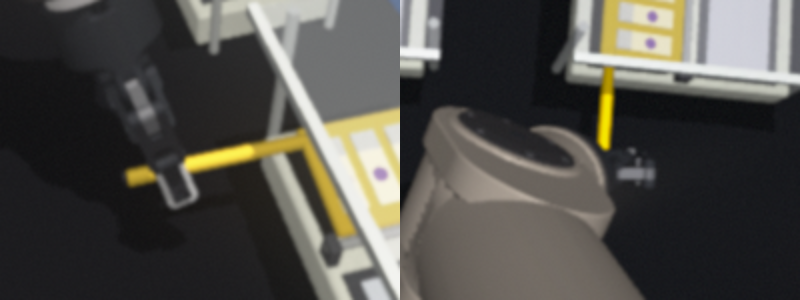

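The fingers straddle the bar, which runs into the gripper at (175,168) in the left half of the crop. I'll close on it.

```bash
python3 -m inch '[{"travel":[0,0,0.002],"angular":[0,0,0],"fingers":0.0},{"travel":[0,0,0],"angular":[0,0,0],"fingers":0.0},{"travel":[0,0,0],"angular":[0,0,0],"fingers":0.0},{"travel":[0,0,0],"angular":[0,0,0],"fingers":0.0},{"travel":[0,0,0],"angular":[0,0,0],"fingers":0.0},{"travel":[0,0,0],"angular":[0,0,0],"fingers":0.0},{"travel":[0,0,0],"angular":[0,0,0],"fingers":0.0},{"travel":[0,0,0],"angular":[0,0,0],"fingers":0.0}]' 40
python3 - <<'E'
from h import *
o=get_obs();print(np.round(o['joints'],1));s=(np.array(o['eef_pos']),Ro.from_matrix(o['eef_rot']))
print('bar by tool',s[0]-.019*s[1].as_matrix()[:,2],bar(12.2))
th=np.linspace(12.2,180,49)[1:]
rows([pose(bar(t),-25+50*(t-12.2)/167.8) for t in th],0.0,pose(bar(12.2),-25))
E
```

```text
clock: 4.85
eef_pos: [0.527, -0.1166, 0.0563]
eef_rot: [[0.971, -0.069, 0.229], [0.033, -0.909, -0.415], [0.237, 0.411, -0.88]]
contact_force: [-3.1, 12.4, 0.5]
grip_width: 0.121
grip_force: 39.2
[  -5.1   23.3   -7.2  129.1   61.    34.5 -156.2]
bar by tool [ 0.5226786  -0.10867383  0.07299858] [ 0.52381562 -0.10911904  0.07296261]
[{"travel": [0.001, 0.003, -0.004], "angular": [1.0, 0.0, 0.3], "fingers": 0.0}, {"travel": [0.001, 0.003, -0.004], "angular": [1.0, -0.0, 0.2], "fingers": 0.0}, {"travel": [0.001, 0.003, -0.003], "angular": [1.0, 0.0, 0.3], "fingers": 0.0}, {"travel": [0.001, 0.004, -0.004], "angular": [1.0, 0.0, 0.3], "fingers": 0.0}, {"travel": [0.001, 0.003, -0.003], "angular": [1.0, -0.0, 0.2], "fingers": 0.0}, {"travel": [0.001, 0.004, -0.003], "angular": [1.0, 0.0, 0.3], "fingers": 0.0}, {"travel": [0.0, 0.004, -0.003], "angular": [1.0, 0.0, 0.3], "fingers": 0.0}, {"travel": [0.001, 0.004, -0.003], "angular": [1.0, 0.0, 0.3], "fingers": 0.0}]
[{"travel": [0.001, 0.004, -0.003], "angular": [1.1, -0.0, 0.2], "fingers": 0.0}, {"travel": [0.001, 0.004, -0.002], "angula
[... 2350 characters left out ...]
003, 0.003], "angular": [1.0, 0.0, 0.3], "fingers": 0.0}]
[{"travel": [-0.001, 0.004, 0.004], "angular": [1.1, 0.0, 0.3], "fingers": 0.0}, {"travel": [-0.001, 0.003, 0.004], "angular": [1.0, -0.0, 0.2], "fingers": 0.0}, {"travel": [-0.001, 0.002, 0.003], "angular": [1.0, 0.0, 0.3], "fingers": 0.0}, {"travel": [-0.001, 0.003, 0.005], "angular": [1.0, 0.0, 0.3], "fingers": 0.0}, {"travel": [-0.002, 0.003, 0.004], "angular": [1.0, -0.0, 0.2], "fingers": 0.0}, {"travel": [-0.001, 0.002, 0.004], "angular": [1.0, 0.0, 0.3], "fingers": 0.0}, {"travel": [-0.001, 0.002, 0.004], "angular": [1.0, 0.0, 0.3], "fingers": 0.0}, {"travel": [-0.001, 0.002, 0.005], "angular": [1.0, 0.0, 0.2], "fingers": 0.0}]
```

```bash
python3 -m inch '[{"travel":[0.001,0.003,-0.004],"angular":[1,0,0.3],"fingers":0},{"travel":[0.001,0.003,-0.004],"angular":[1,0,0.2],"fingers":0},{"travel":[0.001,0.003,-0.003],"angular":[1,0,0.3],"fingers":0},{"travel":[0.001,0.004,-0.004],"angular":[1,0,0.3],"fingers":0},{"travel":[0.001,0.003,-0.003],"angular":[1,0,0.2],"fingers":0},{"travel":[0.001,0.004,-0.003],"angular":[1,0,0.3],"fingers":0},{"travel":[0,0.004,-0.003],"angular":[1,0,0.3],"fingers":0},{"travel":[0.001,0.004,-0.003],"angular":[1,0,0.3],"fingers":0}]'
cat >> h.py <<'E'
def chk(th,phi):
    o=get_obs();R=Ro.from_matrix(o['eef_rot']);b=np.array(o['eef_pos'])-.019*R.as_matrix()[:,2]
    v=b-H; print('theta',np.rad2deg(np.arctan2(v@up,v@left)).round(1),'r',np.hypot(v@up,v@left).round(4),'x',(v@ax).round(4))
    print('joints',np.round(o['joints'],1),'want',(bar(th)-b).round(4), 'rotErr',(R.inv()*rot(phi)).as_rotvec(degrees=True).round(1))
E
python3 -c "
from h import *
chk(12.2+168/6,-25+50/6)"
```

```text
clock: 5.52
eef_pos: [0.5262, -0.1302, 0.0926]
eef_rot: [[0.968, -0.071, 0.242], [0.0, -0.96, -0.281], [0.252, 0.272, -0.929]]
contact_force: [-10.9, 29.2, 10.3]
grip_width: 0.125
grip_force: 41.0
theta 39.4 r 0.087 x -0.0011
joints [   5.8   17.3  -11.   128.1   45.7   29.4 -135.7] want [ 0.001  -0.0023 -0.0004] rotErr [-0.8 -0.1 -0.4]
```

```bash
python3 -m inch '[{"travel":[0,0.003,-0.003],"angular":[1,0,0.2],"fingers":0},{"travel":[0,0.003,-0.003],"angular":[1,0,0.3],"fingers":0},{"travel":[0,0.003,-0.002],"angular":[1,0,0.3],"fingers":0},{"travel":[0,0.004,-0.002],"angular":[1,0,0.2],"fingers":0},{"travel":[0,0.004,-0.002],"angular":[1,0,0.3],"fingers":0},{"travel":[0,0.005,-0.002],"angular":[1,0,0.3],"fingers":0},{"travel":[0,0.004,-0.001],"angular":[1,0,0.2],"fingers":0},{"travel":[0,0.005,-0.001],"angular":[1,0,0.3],"fingers":0}]'
sed -i 's/-.192,.055/-.189,.055/' h.py
python3 -c "
from h import *
chk(68.1,-8.3)"
```

```text
clock: 6.18
eef_pos: [0.5238, -0.1581, 0.1173]
eef_rot: [[0.963, -0.073, 0.259], [-0.035, -0.988, -0.148], [0.267, 0.134, -0.955]]
contact_force: [-2.5, 26.4, 38.8]
grip_width: 0.123
grip_force: 43.6
theta 67.2 r 0.0872 x -0.0015
joints [  21.    14.5  -17.2  126.    26.4   26.6 -110.6] want [ 0.0013 -0.0021 -0.0015] rotErr [-0.5 -0.6 -0.4]
```

```bash
python3 -m inch '[{"travel":[0.001,0.003,-0.003],"angular":[1,0,0.3],"fingers":0},{"travel":[0,0.004,-0.003],"angular":[1,0,0.3],"fingers":0},{"travel":[0,0.005,-0.002],"angular":[1,0,0.2],"fingers":0},{"travel":[0,0.004,0],"angular":[1,0,0.3],"fingers":0},{"travel":[0,0.005,0],"angular":[1,0,0.3],"fingers":0},{"travel":[0,0.005,0],"angular":[1,0,0.2],"fingers":0},{"travel":[0,0.005,0],"angular":[1,0,0.3],"fingers":0},{"travel":[0,0.005,0],"angular":[1,0,0.3],"fingers":0}]'
python3 -c "
from h import *
chk(96.1,0)"
```

```text
clock: 6.85
eef_pos: [0.518, -0.1957, 0.1264]
eef_rot: [[0.961, -0.077, 0.265], [-0.077, -0.997, -0.012], [0.265, -0.008, -0.964]]
contact_force: [11.5, 5.9, 5.3]
grip_width: 0.121
grip_force: 43.9
theta 94.3 r 0.09 x -0.0045
joints [ 38.3  15.8 -25.1 122.8   7.3  27.9 -85.6] want [ 0.0044 -0.0026 -0.0052] rotErr [-0.4 -0.4 -0.5]
```

```bash
python3 -m inch '[{"travel":[0.001,0.005,0.001],"angular":[1,0,0.3],"fingers":0},{"travel":[0.001,0.005,0.001],"angular":[1,0,0.3],"fingers":0},{"travel":[0.001,0.005,0.001],"angular":[1,0,0.3],"fingers":0},{"travel":[0,0.005,0.001],"angular":[1,0,0.2],"fingers":0},{"travel":[0,0.004,0.002],"angular":[1,0,0.3],"fingers":0},{"travel":[0,0.005,0.002],"angular":[1,0,0.3],"fingers":0},{"travel":[0,0.004,0.002],"angular":[1,0,0.3],"fingers":0},{"travel":[0,0.005,0.003],"angular":[1,0,0.2],"fingers":0}]'
python3 -c "
from h import *
chk(124.1,8.3)
snap('scene','s4.png')"
```

```text
clock: 7.52
eef_pos: [0.5154, -0.2365, 0.1104]
eef_rot: [[0.96, -0.083, 0.268], [-0.119, -0.985, 0.123], [0.254, -0.15, -0.956]]
contact_force: [-34.1, -14.8, 29.1]
grip_width: 0.121
grip_force: 50.2
theta 124.3 r 0.0891 x -0.0042
joints [ 51.9  21.7 -30.7 118.6  -3.7  31.1 -68.9] want [ 0.0043  0.0023 -0.0032] rotErr [-0.1  0.  -0.8]
```

View pics/s4.png

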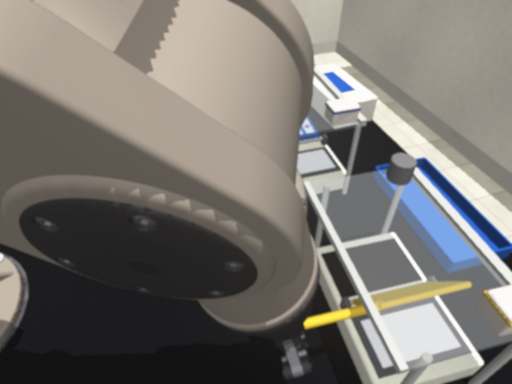

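```bash
python3 -c "
from h import *
o=get_obs();p=np.array(o['eef_pos']);R=np.array(o['eef_rot']);b=p-.019*R[:,2]
print(o['clock'],o['contact_force'],o['moment'],o['grip_force'],o['grip_width'])
print('tcp',proj('scene',p),'grasp',proj('scene',b),'body',proj('scene',b-.06*R[:,2]))
for th in (110,124,135): print(th,[proj('scene',bar(th)+ax*k).round() for k in(-.035,0,.035,.07)])
"
```

```text
7.5667 [-23.91744726 -14.89577069  22.95914876] [-2.00822668  3.61596376 -0.10118149] 49.482868909835815 0.11993577067299402
tcp [293.01411148 332.11507452] grasp [290.64456507 328.20850503] body [281.86322918 313.73109337]
110 [array([260., 314.]), array([288., 307.]), array([316., 300.]), array([343., 294.])]
124 [array([264., 332.]), array([293., 325.]), array([321., 318.]), array([348., 311.])]
135 [array([267., 346.]), array([296., 339.]), array([324., 332.]), array([351., 325.])]
```

```bash
python3 -c "
from h import *
print(proj('scene',[.505,-.09,.13]),proj('scene',[.527,-.1167,.058]), proj('scene',[.51,-.24,0]))
a=cv2.imread('pics/s4.png')[280:384,240:400]; cv2.imwrite('pics/z4.png',cv2.resize(a,None,fx=4,fy=4,interpolation=cv2.INTER_CUBIC))
"
```

```text
[248.19572554 233.48518283] [268.1620792  272.68969883] [285.52811679 370.04489315]
```

View pics/z4.png

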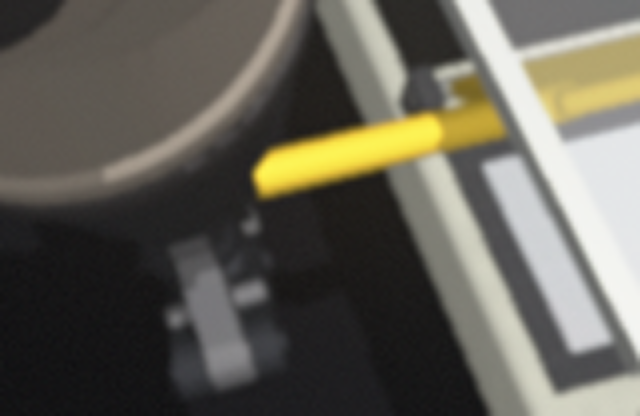

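The crop shows the tray at about 124° and clear of the shelf. The bar runs under the wrist to the hidden pads, and the grey part at (293,360) is the gripper's knuckle. I'll carry on, easing the outward load a little.

```bash
python3 -m inch '[{"travel":[-0.001,0.005,0.000],"angular":[1,0,0.3],"fingers":0},{"travel":[-0.001,0.005,0.001],"angular":[1,0,0.3],"fingers":0},{"travel":[-0.001,0.004,0.003],"angular":[1,0,0.2],"fingers":0},{"travel":[-0.001,0.004,0.003],"angular":[1,0,0.3],"fingers":0},{"travel":[-0.001,0.004,0.003],"angular":[1,0,0.3],"fingers":0},{"travel":[0,0.003,0.003],"angular":[1,0,0.2],"fingers":0},{"travel":[-0.001,0.004,0.004],"angular":[1,0,0.3],"fingers":0},{"travel":[-0.001,0.003,0.003],"angular":[1,0,0.3],"fingers":0}]'
python3 -c "
from h import *
chk(152,16.7)"
```

```text
clock: 8.23
eef_pos: [0.5134, -0.2602, 0.0824]
eef_rot: [[0.957, -0.078, 0.28], [-0.155, -0.953, 0.262], [0.246, -0.294, -0.924]]
contact_force: [-10.0, -3.4, 9.3]
grip_width: 0.118
grip_force: 48.9
theta 149.7 r 0.0889 x -0.0046
joints [ 61.2  29.3 -34.9 115.   -9.6  34.2 -58.5] want [ 0.0047  0.0013 -0.005 ] rotErr [-0.2 -0.1 -0.7]
```

Good, the forces are low. Now the last arc.

```bash
python3 -m inch '[{"travel":[-0.001,0.003,0.004],"angular":[1,0,0.3],"fingers":0},{"travel":[-0.001,0.003,0.004],"angular":[1,0,0.2],"fingers":0},{"travel":[-0.001,0.002,0.003],"angular":[1,0,0.3],"fingers":0},{"travel":[-0.001,0.003,0.005],"angular":[1,0,0.3],"fingers":0},{"travel":[-0.001,0.003,0.004],"angular":[1,0,0.2],"fingers":0},{"travel":[-0.001,0.002,0.004],"angular":[1,0,0.3],"fingers":0},{"travel":[-0.001,0.002,0.004],"angular":[1,0,0.3],"fingers":0},{"travel":[-0.001,0.002,0.005],"angular":[1,0,0.2],"fingers":0}]'
python3 -c "
from h import *
chk(180,25)"
```

```text
clock: 8.9
eef_pos: [0.5129, -0.2689, 0.0434]
eef_rot: [[0.954, -0.075, 0.291], [-0.19, -0.901, 0.389], [0.233, -0.427, -0.874]]
contact_force: [-17.9, -13.0, 3.6]
grip_width: 0.12
grip_force: 51.6
theta 176.7 r 0.088 x -0.0045
joints [ 66.5  37.8 -37.2 111.9 -12.4  36.5 -52.5] want [ 0.0047  0.0025 -0.005 ] rotErr [-0.1 -0.3 -0.7]
```

```bash
python3 -m inch '[{"travel":[0,0.001,0.002],"angular":[0,0,0],"fingers":0},{"travel":[-0.001,0.001,0.002],"angular":[0,0,0],"fingers":0},{"travel":[0,0.001,0.002],"angular":[0,0,0],"fingers":0},{"travel":[-0.001,0.001,0.001],"angular":[0,0,0],"fingers":0},{"travel":[0,0,0],"angular":[0,0,0],"fingers":0},{"travel":[0,0,0],"angular":[0,0,0],"fingers":0},{"travel":[0,0,0],"angular":[0,0,0],"fingers":0},{"travel":[0,0,0],"angular":[0,0,0],"fingers":0}]'
python3 -c "
from h import *
chk(180,25)
snap('scene','s5.png')"
```

```text
clock: 9.57
eef_pos: [0.513, -0.2689, 0.0369]
eef_rot: [[0.954, -0.074, 0.291], [-0.189, -0.902, 0.389], [0.234, -0.426, -0.874]]
contact_force: [-30.7, -11.4, 39.7]
grip_width: 0.116
grip_force: 55.5
theta -179.0 r 0.0878 x -0.0044
joints [ 66.4  38.4 -37.  111.9 -12.2  35.9 -52.3] want [0.0046 0.0025 0.0015] rotErr [-0.1 -0.3 -0.7]
```

View pics/s5.png

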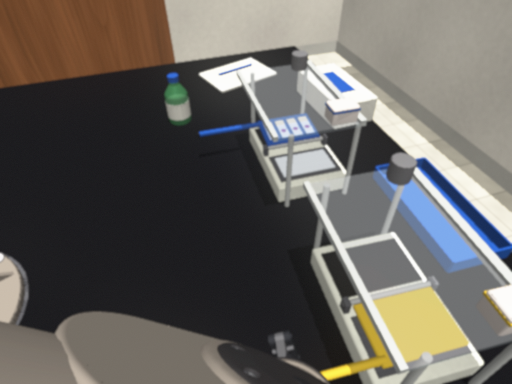

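The tray is flat on the window and the 40 N upward shows it is on its stop. I'll relax, open and retreat along the fingers.

```bash
python3 -m inch '[{"travel":[0,-0.001,-0.002],"angular":[0,0,0],"fingers":0},{"travel":[0,0,0],"angular":[0,0,0],"fingers":0},{"travel":[0,0,0],"angular":[0,0,0],"fingers":0.035},{"travel":[0,0,0],"angular":[0,0,0],"fingers":0.035},{"travel":[0,0,0],"angular":[0,0,0],"fingers":0.035},{"travel":[0,0,0],"angular":[0,0,0],"fingers":0.035},{"travel":[0,0,0],"angular":[0,0,0],"fingers":0.035},{"travel":[0,0,0],"angular":[0,0,0],"fingers":0.035}]' 20
python3 -m inch '[{"travel":[0,0,-0.005],"angular":[0,0,0],"fingers":0.035},{"travel":[0,0,-0.008],"angular":[0,0,0],"fingers":0.035},{"travel":[0,0,-0.01],"angular":[0,0,0],"fingers":0.035},{"travel":[0,0,-0.015],"angular":[0,0,0],"fingers":0.035},{"travel":[0,0,-0.02],"angular":[0,0,0],"fingers":0.035},{"travel":[0,0,-0.02],"angular":[0,0,0],"fingers":0.035},{"travel":[0,0,-0.02],"angular":[0,0,0],"fingers":0.035},{"travel":[0,0,-0.02],"angular":[0,0,0],"fingers":0.035}]'
python3 -m inch '[{"travel":[0,0,-0.02],"angular":[0,0,0],"fingers":0.035},{"travel":[-0.01,0,-0.02],"angular":[0,0,0],"fingers":0.035},{"travel":[-0.01,0,-0.02],"angular":[0,0,0],"fingers":0.035},{"travel":[0,0,0],"angular":[0,0,0],"fingers":0.035},{"travel":[0,0,0],"angular":[0,0,0],"fingers":0.035},{"travel":[0,0,0],"angular":[0,0,0],"fingers":0.035},{"travel":[0,0,0],"angular":[0,0,0],"fingers":0.035},{"travel":[0,0,0],"angular":[0,0,0],"fingers":0.035}]'
python3 -c "
from h import *
b=snap('top','t6.png');a=snap('scene','s6.png')
cv2.imwrite('pics/c6.png',cv2.cvtColor(np.hstack([a[150:,112:],b[:234,112:]]),cv2.COLOR_RGB2BGR))
print([proj('scene',bar(t)-.035*ax).round() for t in(165,172,180)])"
```

```text
clock: 10.28
eef_pos: [0.5144, -0.2663, 0.0378]
eef_rot: [[0.954, -0.072, 0.292], [-0.187, -0.901, 0.391], [0.235, -0.428, -0.873]]
contact_force: [-0.1, -0.7, 0.5]
grip_width: 0.405
grip_force: 0.0
clock: 10.95
eef_pos: [0.4793, -0.3135, 0.1426]
eef_rot: [[0.954, -0.072, 0.292], [-0.188, -0.901, 0.39], [0.235, -0.427, -0.873]]
contact_force: [0.4, -0.3, 0.1]
grip_width: 0.413
grip_force: 0.0
clock: 11.62
eef_pos: [0.4436, -0.3316, 0.1881]
eef_rot: [[0.954, -0.071, 0.291], [-0.187, -0.901, 0.392], [0.234, -0.428, -0.873]]
contact_force: [0.2, 0.3, -0.3]
grip_width: 0.409
grip_force: 0.0
[array([272., 378.]), array([272., 383.]), array([272., 387.])]
```

View pics/c6.png

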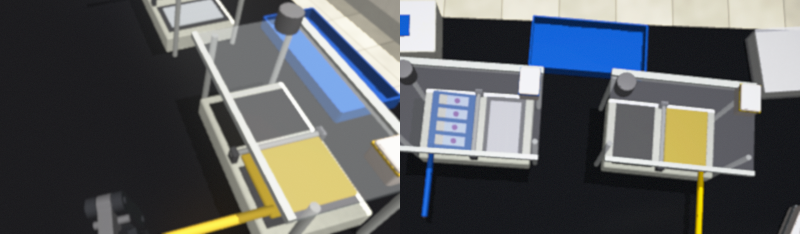

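The picture shows the tray face down on the right-hand window, the bar free and the blue tray untouched. One last check: compare the tray's edges while it was pressed on the stop with now, then hand in.

```bash
python3 -c "
from h import *
a,b=[cv2.cvtColor(cv2.imread('pics/'+f),cv2.COLOR_BGR2GRAY)[285:370,350:470].astype(np.float32) for f in('s5.png','s6.png')]
print(cv2.phaseCorrelate(a,b,cv2.createHanningWindow((120,85),cv2.CV_32F)),np.abs(a-b).mean())
y=lambda f:(lambda h:(h[...,0]>18)&(h[...,0]<35)&(h[...,1]>90))(cv2.cvtColor(cv2.imread('pics/'+f),cv2.COLOR_BGR2HSV))[285:370,350:470]
A,B=y('s5.png'),y('s6.png');print(A.sum(),B.sum(),(A^B).sum())
d=np.abs(proj('scene',bar(180)+.1*ax)-proj('scene',bar(177)+.1*ax));print('3deg px',d)
"
```

```text
((-0.051039369982696314, -0.1172555116831262), 1.0128517606523302) 0.9671569
5152 5160 56
3deg px [0.70265325 1.49611588]
```

```bash
python3 -c "
from h import *
print(env.job_done())"
```

```text
the job is handed in; nothing more can be done
None
```

The yellow tray was turned over on its hinge to lie face down on its reader's glass window and let go. The blue tray was left alone, and the job was handed in at about 12 s; the hand-in returned no verdict.

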